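Set the polariser ring to the index and take the shot

TASK

Get the backlit inspection stage ready and take the shot: gently push the upright knob of the polariser ring's lever round its arc until the lever stands centred over the index rider on the scale, and leave it there; then press the shutter button on the stage's side pod right down and let it come up again. Do not press the shutter while the ring is off the index. Only push and press with the fingers, never grip the lever, and leave the rider, the heat sink on the glass and the loose things around where they are.

Things in the scene. Friction and masses are not known exactly. Their poses are not given: they have to be found in the camera images.
- stage: Fixed round grey stage on the bench: drum 190 mm across, 26 mm high; white opal glass 104 mm across in its middle (top 36 mm up); white scale marks every 10 degrees on the rim's -x half. A grey pod 85 x 62 x 30 mm with the shutter button is joined on, centred 30 mm to +x and 118 mm to -y of the axis (stage frame). Origin: drum axis at bench height, z up; scale centred on the stage's own -x.
- polariser_ring (a joint): Angle (rad) of the black ring (150 mm across, round the glass, top 37 mm up) about the vertical drum axis, -1.1 to 1.1. At 0 its lever points along the stage's own -x; it grows counter-clockwise from above (lever from -x towards the stage's -y). Friction (1.5 N at the knob), no spring: it stays where it is left. It starts on the negative side of the rider.
- lever_knob (a point): Middle of the upright steel knob at the lever's outer end, on its axis, 57 mm above the bench, 115 mm from the drum axis. Round pin 14 mm across, from 35 to 75 mm above the bench, free on both sides along its arc; the aluminium lever bar (7 mm wide, 37 to 42 mm up) runs radially from the ring to it. Push the knob sideways along its arc.
- lever_mark (a point): Point on the lever bar's centre line 90 mm from the drum axis, above the scale rim: it is read against the index mark.
- index_rider (a joint): Angle (rad) of the index rider about the same axis, same zero and sense as the ring: the ring is set when both angles agree. The rider starts at a different place each time and must stay there (stiff).
- index_mark (a point): Centre of the white line on the index rider, 90 mm from the drum axis and 31.5 mm above the bench. The rider is a black clip 16 mm wide on the drum's rim, top 31.5 mm above the bench, reaching 87 to 101 mm from the axis; the lever passes over it with 5 mm to spare.
- shutter_button (a joint): Travel (m) of the shutter button, 0 up, 0.006 fully down, sprung: about 5 N holds it fully down, and it comes up by itself. 4.5 mm or more counts as pressed.
- shutter_button_top (a point): Centre of the top face of the shutter button: a grey round cap 28 mm across in a low black housing on the pod; pressed straight down.
- heat_sink: Loose finned aluminium heat sink 30 x 30 x 12 mm lying near the middle of the opal glass: the part to be photographed, to be left where it is. Origin: centre of its underside.
- marker: Loose marker pen 18 x 132 x 18 mm lying at the +y side of the stage; bystander. Origin: centre of its underside, length along y.
- small_screwdriver: Loose small yellow and black screwdriver 19 x 120 x 18 mm lying to the right of the lever's arc, nearer the robot; bystander. Origin: centre of its underside, length along y.
- terminal_strip: Loose green terminal strip 14 x 52 x 17 mm behind the stage; bystander. Origin: centre of its underside.
- capacitor: Loose black capacitor 16 mm across, 26 mm high, standing upright to the front left of the stage; bystander. Origin: centre of its underside.
- module: Loose grey plug-in module 15 x 61 x 9 mm lying in front of the stage; bystander. Origin: centre of its underside.

How it is judged:
By the outcome, as a careful person would: the job done as asked, in the order asked, and still so for the second after the job is handed in, with the robot touching nothing.
It also fails if it takes over 45 s, if anything falls off the work surface, if the arm or the gripper's body presses on something with over 40 N, if the wrist force passes 120 N, or if a joint passes its speed limit or range.

ROBOT

A 6-joint arm with a two-finger parallel gripper is mounted at the origin on a cart in front of the work surface, level with it; the furniture and walls round the work are solid. World frame = base frame: x ahead of the robot, y to its left, z up, the work surface at z = 0. Lengths are in mm, angles in rad, forces in N, time in s.
With the tool pointing down it reaches from about 350 to 875 mm from the base axis. Payload 4.2 kg.
Tool frame: the origin (TCP) lies midway between the tips of the shut fingers; the grasp point (between the pads) lies 19 mm behind it (arm.grip_point_offset is the distance from the TCP to the grasp point, in mm); y points along the fingers, z is the direction in which the jaws open and shut, and the axes are right-handed (so a half turn about y gives the same grasp; the last joint's range is limited). The gripper opens to 85 mm and grips with 20 to 120 N. Pads are 22 mm wide; open, the fingers measure 114 mm over their backs; the gripper's body (76 mm by 85 mm) begins 54 mm behind the grasp point. The pads swing forward as they close: fully open they stand 13 mm farther back than shut.
Start: joints at [-0.939, 0.385, 0.008, 0, -1.194, -0.259], TCP at [227.654, -582.042, 231.312] pointing down, gripper open.
Joint ranges: [-3.14, 3.14], [-1.21, 2.06], [-1.07, 1.41], [-3.16, 2.05], [-2.99, -0.16], [-3.1, 3.1]. Speed limits (rad/s): [2.79, 2.79, 3.14, 3.14, 3.14, 3.14].

INTERFACE

Orientations are given as a unit quaternion [x, y, z, w].
In Python, from bench import arm, optics, job_done, spotter gives the robot as it stands.
- The arm moves only by the tool jog_arm, never from a script. Its arguments are lists of equal length, an entry for each row: "translation": the shift along the tool's x, y, z in units of 50 mm (1.0 is 50 mm), a list of three; "rot": the turn, a rotation vector about the tool's x, y, z in units of 8 degrees (1.0 is 8 degrees), a list of three; "gripper": the opening, from 0 (shut) to 1 (fully open). A call has 1 to 20 rows; each row is the pose to reach, as a shift and turn from the pose measured when the call began, along the tool's axes at that moment; what a row does not reach only later rows make up. A row lasts 1/10 s, in which the tool goes at most 50 mm and 8.59 degrees, less where a joint would pass 70% of its speed; a pose out of reach is approached as far as the arm can. A call with a gripper value outside its range is refused whole. The fingers move at their own pace and stop on an object; the grip force is fixed at half the most. Time passes only in rows, so rows that repeat a pose let the fingers close. It gives the time, the measured TCP pose, the force and the opening at its end, in the units of the state.
- arm.read_state(): the state, without advancing time (a new reading comes with each control period).
- optics.get_image(name): name is "side" or "top"; returns a dict with "frame" (400x640x3 uint8, red, green, blue), "mtx" (3x3 intrinsics, pixels), "distortion" ([k1, k2, p1, p2, k3] as OpenCV has them; the pictures are not rectified), "xyz" and "attitude" of the camera in the world. Camera axes: x right, y down, z forward; pixel columns grow to the right and rows downward; lengths in mm; the calibration is good to about 2 mm. A picture is of the moment at which its call begins. There is no depth.
- job_done(): hands the job in, once; it reports no verdict.
Trained networks look in the newest picture that a camera, given by its name, has taken for a name from the list of things; names that differ only in an ending like _2 or _b are one class to them, and where a whole thing is asked for, a point or a joint stands for the part that bears it (a point fixed in the world has none). Each returns a list of dicts, best first, with "score" (0 to 1); they miss things now and then, are a little off and sometimes report something else, mostly with a low value. They report only what shows in the picture. A call takes as long as a camera call.
- spotter.look_for(camera, thing): "centre" ([x, y, z] in mm, in the coordinates of the camera as it stood for that picture, good to about 4 mm: the middle of the surface that is visible of it).
The state is a dict: "clock": time; "joints": joint angles; "joint_vel": joint speeds; "joint_efforts": joint torques, N m; "position": TCP position; "ee_rot": TCP orientation; "contact_force": force on the tool from outside, world axes, zero at the start; "wrist_torque": the same for the moment, N m; "gripper_width": finger opening in mm.
Only numpy, scipy, OpenCV 4.12 (cv2) and the standard library are available. Lean on these libraries where they do the work, as an engineer would, in place of code of your own. Each camera call takes 0.05 s, during which the arm holds its last target. There are 200 camera calls.

## Working session

There is one attempt and no reset: what is moved stays moved. The work goes in short steps, Python scripts to look and compute and a tool call to move; the robot and the scene stay as the last step left them, time stands still between calls to the robot, and variables do not carry over. Pictures are saved under pics/ and viewed, about 8 in all and at most 12, crops included, and the job is handed in when it is done.

Besides the shell and the picture viewer there is one more tool, called after "Emit:" as name(argument=value, ...), one argument or row to a line, values as JSON. jog_arm: Moves the arm, as the interface text tells. Its arguments: {"type":"object","properties":{"translation":{"type":"array"},"rot":{"type":"array"},"gripper":{"type":"array"}},"required":["translation","rot","gripper"]}

```bash
mkdir -p pics; ls; cat > h.py <<'E'
import numpy as np, cv2
from scipy.spatial.transform import Rotation as R
from bench import arm, optics, job_done, spotter
def pose(d):
    a=np.array(d["attitude"],float)
    M=a if a.shape==(3,3) else R.from_quat(a).as_matrix()
    return M,np.array(d["xyz"],float)
def proj(d,P):
    M,t=pose(d); pc=(np.atleast_2d(P)-t)@M
    return cv2.projectPoints(pc,np.zeros(3),np.zeros(3),np.array(d["mtx"],float),np.array(d["distortion"],float))[0].reshape(-1,2)
def plane(d,uv,z):
    M,t=pose(d)
    n=cv2.undistortPoints(np.array(uv,float).reshape(-1,1,2),np.array(d["mtx"],float),np.array(d["distortion"],float)).reshape(-1,2)
    r=np.c_[n,np.ones(len(n))]@M.T
    return t+r*((z-t[2])/r[:,2])[:,None]
def save(d,n): cv2.imwrite("pics/"+n,cv2.cvtColor(d["frame"],cv2.COLOR_RGB2BGR))
def find(c,d,n):
    M,t=pose(d)
    return [(round(o["score"],2),np.round(M@np.array(o["centre"])+t,1)) for o in spotter.look_for(c,n)[:2]]
E
python3 - <<'E'
from h import *
for c in("top","side"):
    d=optics.get_image(c); save(d,c+"0.png"); print(c,d["xyz"],d["attitude"],d["mtx"])
    for n in["stage","polariser_ring","lever_knob","lever_mark","index_mark","shutter_button_top","heat_sink"]: print(n,find(c,d,n))
s=arm.read_state(); print(s); print(R.from_quat(s["ee_rot"]).as_matrix().round(3))
E
```

```text
pics
top [524.09608247  64.36522859 918.25365421] [-0.69673404  0.71717739 -0.01402927  0.00463075] [[422.48562091   0.         322.12039078]
 [  0.         422.48562091 197.95522544]
 [  0.           0.           1.        ]]
stage [(0.98, array([577.6,  80.8,  34.2]))]
polariser_ring [(0.98, array([565. , 102.8,  36.4]))]
lever_knob [(0.71, array([564.1, 100.5,  34. ])), (0.39, array([479.1,  81.2,  30.2]))]
lever_mark [(0.93, array([564.9, 100.4,  37.6]))]
index_mark [(0.4, array([478.4,  80.5,  31. ]))]
shutter_button_top [(0.66, array([621.6, -16.4,  56.5]))]
heat_sink [(0.73, array([571. ,  92.1,  40.4]))]
side [501.00285379 865.6221563  463.80929576] [-0.01251239  0.84783672 -0.52967844  0.02137938] [[374.93823343   0.         315.85909284]
 [  0.         374.93823343 200.08751969]
 [  0.           0.           1.        ]]
stage [(0.58, array([575.8, 136.9,  29.8]))]
polariser_ring [(0.89, array([554.2, 141.8,  30.4]))]
lever_knob [(0.57, array([552.4, 143.8,  31.7]))]
lever_mark [(0.92, array([553.2, 139.6,  31.6]))]
index_mark []
shutter_button_top [(0.41, array([617. ,  -1.4,  51.8])), (0.39, array([598.1, 286. ,  12.9]))]
heat_sink []
{'clock': 0.8, 'joints': array([-9.39405400e-01,  3.84635265e-01,  7.90318550e-03, -1.98841358e-05,
       -1.19395491e+00, -2.58616316e-01]), 'joint_vel': array([-7.62713921e-05,  1.72352960e-03, -1.23171693e-03,  6.19619824e-04,
       -8.61943799e-04, -2.25026984e-04]), 'joint_efforts': array([-1.09734348e-03, -3.92033780e+01,  1.88607842e+01,  4.19058636e+00,
       -3.14492881e-04, -1.51705831e-05]), 'position': array([ 227.66078973, -582.04728231,  231.34948517]), 'ee_rot': array([ 0.69489233,  0.13105395, -0.13100887, -0.69482817]), 'contact_force': array([ 0.01321878, -0.18155171, -0.73021644]), 'wrist_torque': array([ 0.05415855,  0.0279498 , -0.0021265 ]), 'gripper_width': 85.28662405042115}
[[ 0.931  0.    -0.364]
 [ 0.364 -0.     0.931]
 [ 0.    -1.    -0.   ]]
```

```bash
python3 - <<'E'
import cv2
a=cv2.imread("pics/top0.png"); 
cv2.imwrite("pics/topc.png",cv2.resize(a[60:290,200:440],None,fx=2.5,fy=2.5,interpolation=cv2.INTER_CUBIC))
E
```

```text
(no output)
```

View pics/top0.png

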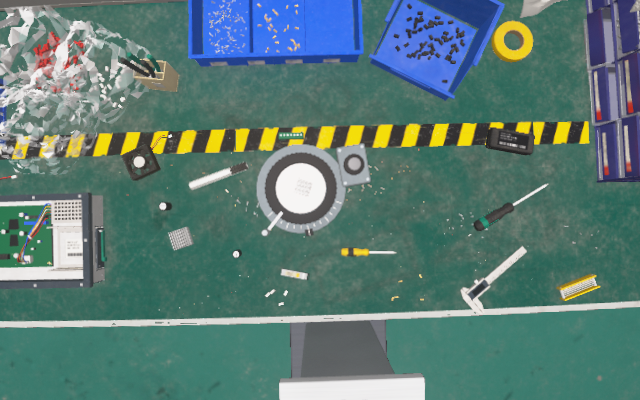

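View pics/topc.png

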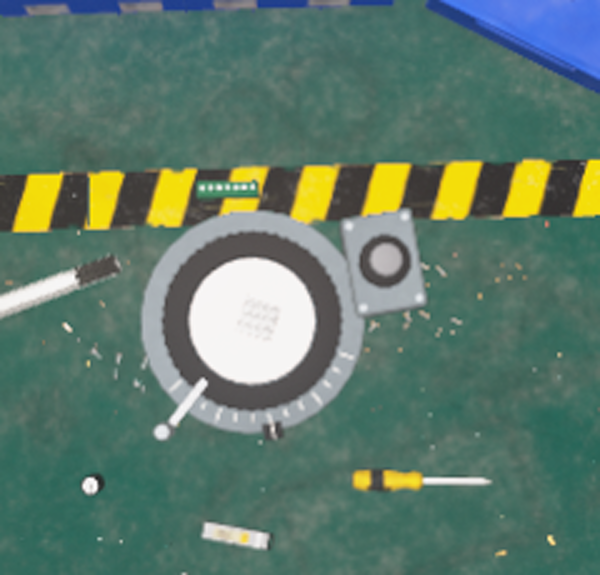

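View pics/side0.png

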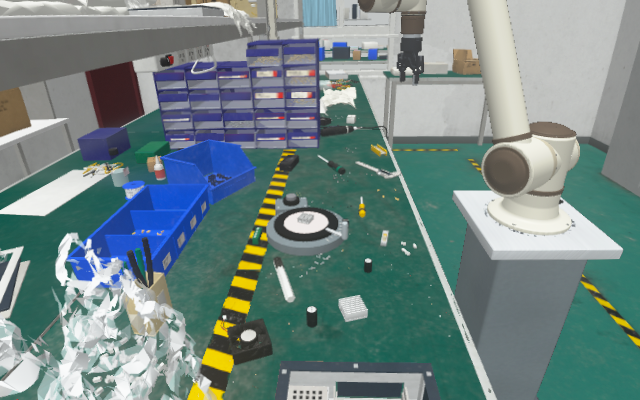

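```bash
cat > meas.py <<'E'
from h import *
def measure(tag=None,n=3):
    ds=[optics.get_image("top") for _ in range(n)]; d=ds[-1]
    f=np.mean([x["frame"].astype(float) for x in ds],0).astype(np.float32)
    g=f.mean(2); sat=f.max(2)-f.min(2)
    # glass edge: radial half-level crossing
    c=np.array([575.,82.])
    cx,cy=proj(d,[[571,85,36]])[0]
    A=np.linspace(0,2*np.pi,180,endpoint=False)
    for it in range(4):
        rr=np.arange(42,62,.25)
        P=np.array([[c[0]+r*np.cos(a),c[1]+r*np.sin(a),36] for a in A for r in rr])
        uv=proj(d,P).astype(np.float32)
        v=cv2.remap(g,uv[:,0].reshape(len(A),-1),uv[:,1].reshape(len(A),-1),cv2.INTER_LINEAR)
        k=np.argmin(np.gradient(cv2.GaussianBlur(v,(9,1),0),axis=1),1); re=rr[k]
        med=np.median(re); ok=abs(re-med)<8
        S=np.c_[np.cos(A),np.sin(A),np.ones(len(A))]
        for _ in range(3):
            s=np.linalg.lstsq(S[ok],re[ok],rcond=None)[0]; ok=abs(re-S@s)<1.5
        c=c+s[:2]
    def polar(r,th,z):
        P=np.array([[c[0]+q*np.cos(a),c[1]+q*np.sin(a),z] for q in r for a in th])
        uv=proj(d,P).astype(np.float32)
        return cv2.remap(f,uv[:,0].reshape(len(r),-1),uv[:,1].reshape(len(r),-1),cv2.INTER_CUBIC)
    return d,f,c,s[2],polar
E
python3 - <<'E'
from meas import *
d,f,c,rad,polar=measure()
print("axis",c,"glass r",rad)
th=np.radians(np.arange(110,260,.25))
a=polar(np.arange(76,126,.5),th,31.5); b=polar(np.arange(76,126,.5),th,42)
k=np.vstack([np.repeat(x,2,0) for x in(a,b)])
cv2.imwrite("pics/pol.png",cv2.cvtColor(k.clip(0,255).astype(np.uint8),cv2.COLOR_RGB2BGR))
# button
def box(x0,y0,z):
    pass
print("button px",proj(d,[[621.6,-16.4,45]]))
E
```

```text
axis [569.72263588  97.10154122] glass r 52.84722222222224
button px [[354.20540915 161.09022862]]
```

View pics/pol.png

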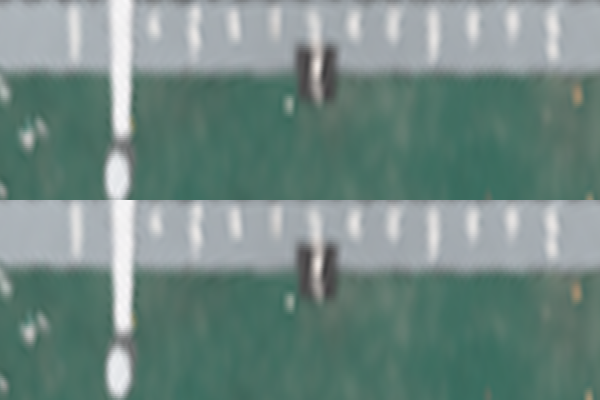

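```bash
cat >> meas.py <<'E'
def angles(polar):
    th=np.radians(np.arange(100,260,.1)); out=[]
    dg=np.degrees(th)
    # lever: brightest wide bar r 84..98 z 42
    v=polar(np.arange(80,100,.5),th,42).mean(2)
    out_l=[]
    for rows in(slice(0,20),slice(20,40)):
        p=cv2.GaussianBlur(v[rows].mean(0)[None],(15,1),0)[0]; i=p.argmax(); s=slice(max(0,i-40),i+40)
        w=np.clip(p[s]-p[i]*.75,0,None); out_l.append((w*dg[s]).sum()/w.sum())
    return out_l
def rider(polar,lo=180,hi=200):
    th=np.radians(np.arange(lo,hi,.1)); dg=np.degrees(th); o=[]
    for r0 in(90,94,97):
        p=polar(np.arange(r0,r0+3,.5),th,31.5).mean((0,2))
        dark=p<90; x=dg[dark]; m=(dg>x.min())&(dg<x.max())
        w=np.clip(p-100,0,None)*m; o.append((round((x.min()+x.max())/2,2),round(x.min(),1),round(x.max(),1),round((w*dg).sum()/max(w.sum(),1e-9),2)))
    return o
E
python3 - <<'E'
from meas import *
d,f,c,rad,polar=measure(); print(c,rad)
print("lever",angles(polar)); print("rider",rider(polar))
# button cap centroid: grey inside black ring
u=f[150:177,340:370].mean(2); print(u[::2,::2].astype(int))
E
```

```text
[575.62222766  81.60973665] 48.27743844567269
lever [np.float64(135.00497122447106), np.float64(135.58415831388817)]Traceback (most recent call last):
  File "<stdin>", line 3, in <module>
  File "meas.py", line 40, in rider
    dark=p<90; x=dg[dark]; m=(dg>x.min())&(dg<x.max())
                                 ~~~~~^^
    return umr_minimum(a, axis, None, out, keepdims, initial, where)
ValueError: zero-size array to reduction operation minimum which has no identity
```

Emit:
jog_arm(
  translation=[
    [10.5, 1.6, 12.7],
    [10.5, 1.6, 12.7],
    [10.5, 1.6, 12.7],
    [10.5, 1.6, 12.7],
    [10.5, 1.6, 12.7],
    [10.5, 1.6, 12.7],
    [10.5, 1.6, 12.7],
    [10.5, 1.6, 12.7],
    [10.5, 1.6, 12.7],
    [10.5, 1.6, 12.7],
    [10.5, 1.6, 12.7],
    [10.5, 1.6, 12.7],
    [10.5, 1.6, 12.7],
    [10.5, 1.6, 12.7],
    [10.5, 1.6, 12.7],
    [10.5, 1.6, 12.7],
    [10.5, 1.6, 12.7],
    [10.5, 1.6, 12.7],
    [10.5, 1.6, 12.7],
    [10.5, 1.6, 12.7],
  ],
  rot=[
    [0, -7.3, 0],
    [0, -7.3, 0],
    [0, -7.3, 0],
    [0, -7.3, 0],
    [0, -7.3, 0],
    [0, -7.3, 0],
    [0, -7.3, 0],
    [0, -7.3, 0],
    [0, -7.3, 0],
    [0, -7.3, 0],
    [0, -7.3, 0],
    [0, -7.3, 0],
    [0, -7.3, 0],
    [0, -7.3, 0],
    [0, -7.3, 0],
    [0, -7.3, 0],
    [0, -7.3, 0],
    [0, -7.3, 0],
    [0, -7.3, 0],
    [0, -7.3, 0],
  ],
  gripper=[0, 0, 0, 0, 0, 0, 0, 0, 0, 0, 0, 0, 0, 0, 0, 0, 0, 0, 0, 0],
)

```text
clock: 3.1
position: [484.9, 199.7, 151.4]
ee_rot: [-0.543, -0.453, 0.453, 0.543]
contact_force: [-0.4, -0.4, 0.1]
gripper_width: -0.0
```

```bash
sed -i 's/c=np.array(\[575.,82.\])/c=np.array([570.,97.])/; s/rr=np.arange(42,62,.25)/rr=np.arange(46,59,.25)/' meas.py
sed -i 's/dark=p<90/dark=p<105/' meas.py
python3 - <<'E'
from meas import *
for k in range(2):
    d,f,c,rad,polar=measure(); print(c,rad); print("lever",angles(polar)); print("rider",rider(polar))
# cross-check: threshold + ellipse
m=((f.min(2)>180)).astype(np.uint8); n,l,st,ce=cv2.connectedComponentsWithStats(m)
i=l[tuple(np.round(proj(d,[[c[0]+35,c[1],36]])[0][::-1]).astype(int))]
cn=max(cv2.findContours((l==i).astype(np.uint8),0,1)[0],key=cv2.contourArea); w=plane(d,cn.reshape(-1,2),36)[:,:2]
print("circle",cv2.fitEllipse(w.astype(np.float32)))
th=np.radians(np.arange(183,197,.5))
for r in(90,93,96,99): print(r,polar([r],th,31.5).mean(2)[0].astype(int))
u=f[150:177,340:370].mean(2); print(u[::2,::2].astype(int))
save(d,"a1.png")
E
```

```text
[569.72665797  97.09857446] 52.773611111111094
lever [np.float64(140.62556379114625), np.float64(140.60818466844944)]
rider [(np.float64(188.9), np.float64(184.1), np.float64(193.7), np.float64(189.16)), (np.float64(187.6), np.float64(180.0), np.float64(195.2), np.float64(188.55)), (np.float64(189.95), np.float64(180.0), np.float64(199.9), np.float64(189.7))]
[569.72517661  97.11122999] 52.784722222222214
lever [np.float64(140.6300192678691), np.float64(140.61579768938398)]
rider [(np.float64(188.9), np.float64(184.1), np.float64(193.7), np.float64(189.16)), (np.float64(187.6), np.float64(180.0), np.float64(195.2), np.float64(188.52)), (np.float64(189.95), np.float64(180.0), np.float64(199.9), np.float64(189.71))]
circle ((569.6912841796875, 97.13368225097656), (102.72747039794922, 103.21703338623047), 130.25111389160156)
90 [147 128 108  89  78  75  71  65  70  95 126 156 177 183 166 128  91  67
  64  70  80  94 114 135 150 164 166 163]
93 [123 112 100  88  81  77  70  64  81 114 154 194 217 211 166 106  64  61
  74  77  82  92 104 117 128 134 136 139]
96 [ 93  92  89  84  78  74  6
[... 388 characters left out ...]
4  91]
 [165 165 165 157  85  72  70  69  68  66 117 170 170 124  88]
 [167 165 154  75  72 112 161 171 161 107  66 117 171 132  89]
 [167 166 126  74 103 179 180 177 174 170  83  68 162 153  90]
 [164 168  72  74 139 183 181 178 175 172 138  66 135 162  82]
 [160 166  66  75 151 183 181 179 176 172 141  66 129 163  94]
 [157 162  65  74 119 181 180 178 175 171 106  66 128 168 151]
 [154 166 103  75  76 133 176 177 171 132  68  69 161 170 126]
 [142 167 147  66  74  74  87 112  93  68  66 122 170 169 139]
 [136 165 164 137  64  72  71  71  70  66 115 168 169 168 155]
 [138 165 167 166 162 126  87  88 107 148 168 168 168 169 161]
 [153 160 166 167 169 169 168 168 168 168 168 169 168 169 165]]
```

Emit:
jog_arm(
  translation=[
    [0, 0.7, 0],
    [0, 1.4, 0],
    [0, 2.0, 0],
    [0, 2.02, 0],
    [-0.1, 2.02, 0],
  ],
  rot=[
    [0, 0, 0],
    [0, 0, 0],
    [0, 0, 0],
    [0, 0, 0],
    [0, 0, 0],
  ],
  gripper=[0, 0, 0, 0, 0],
)

```text
clock: 3.9
position: [485.0, 195.3, 51.0]
ee_rot: [0.543, 0.454, -0.453, -0.542]
contact_force: [-0.0, -0.3, 0.0]
gripper_width: 0.4
```

```bash
cat > path.py <<'E'
from h import *
import sys
s=arm.read_state(); M=R.from_quat(s["ee_rot"]).as_matrix(); p=np.array(s["position"]); print(p.round(1),M[:,0].round(3),M[:,1].round(3),np.round(s["contact_force"],2),s["clock"])
C=np.array([569.72,97.1])
for t in np.arange(*map(float,sys.argv[1:4])):
    a=np.radians(t); T=np.r_[C+115*np.array([np.cos(a),np.sin(a)])+18*M[:2,0],50]
    print(t,(M.T@(T-p)/50).round(2).tolist())
E
python3 path.py 138 186 3
```

```text
[485.  195.3  51. ] [0.178 0.984 0.   ] [ 0.001 -0.    -1.   ] [-0.04 -0.34  0.02] 3.9
138.0 [-0.06, 0.02, -0.06]
141.0 [-0.16, 0.02, 0.0]
144.0 [-0.27, 0.02, 0.06]
147.0 [-0.38, 0.02, 0.11]
150.0 [-0.49, 0.02, 0.15]
153.0 [-0.61, 0.02, 0.19]
156.0 [-0.72, 0.02, 0.22]
159.0 [-0.84, 0.02, 0.24]
162.0 [-0.96, 0.02, 0.26]
165.0 [-1.08, 0.02, 0.28]
168.0 [-1.2, 0.02, 0.28]
171.0 [-1.32, 0.02, 0.28]
174.0 [-1.44, 0.02, 0.28]
177.0 [-1.56, 0.02, 0.27]
180.0 [-1.68, 0.02, 0.25]
183.0 [-1.8, 0.02, 0.22]
```

Emit:
jog_arm(
  translation=[
    [-0.08, 0.02, 0],
    [-0.16, 0.02, 0],
    [-0.27, 0.02, 0.06],
    [-0.38, 0.02, 0.11],
    [-0.49, 0.02, 0.15],
    [-0.61, 0.02, 0.19],
    [-0.72, 0.02, 0.22],
    [-0.84, 0.02, 0.24],
    [-0.96, 0.02, 0.26],
    [-1.08, 0.02, 0.28],
    [-1.2, 0.02, 0.28],
    [-1.32, 0.02, 0.28],
    [-1.44, 0.02, 0.28],
    [-1.56, 0.02, 0.27],
    [-1.62, 0.02, 0.26],
    [-1.66, 0.02, 0.25],
    [-1.68, 0.02, 0.25],
    [-1.68, 0.02, 0.25],
  ],
  rot=[
    [0, 0, 0],
    [0, 0, 0],
    [0, 0, 0],
    [0, 0, 0],
    [0, 0, 0],
    [0, 0, 0],
    [0, 0, 0],
    [0, 0, 0],
    [0, 0, 0],
    [0, 0, 0],
    [0, 0, 0],
    [0, 0, 0],
    [0, 0, 0],
    [0, 0, 0],
    [0, 0, 0],
    [0, 0, 0],
    [0, 0, 0],
    [0, 0, 0],
  ],
  gripper=[0, 0, 0, 0, 0, 0, 0, 0, 0, 0, 0, 0, 0, 0, 0, 0, 0, 0],
)

```text
clock: 5.7
position: [457.9, 114.7, 50.0]
ee_rot: [0.543, 0.454, -0.453, -0.542]
contact_force: [-0.7, -0.5, -0.3]
gripper_width: -0.3
```

```bash
python3 path.py 180 191 1; python3 - <<'E'
from meas import *
d,f,c,rad,polar=measure(); print(c,rad,angles(polar))
a=f[200:260,230:350].clip(0,255).astype(np.uint8)[...,::-1]
cv2.imwrite("pics/b1.png",cv2.resize(a,None,fx=6,fy=6,interpolation=cv2.INTER_CUBIC))
E
```

```text
[457.9 114.7  50. ] [ 0.178  0.984 -0.   ] [ 0.001 -0.    -1.   ] [-0.67 -0.53 -0.3 ] 5.7
180.0 [0.0, 0.0, 0.0]
181.0 [-0.04, 0.0, -0.01]
182.0 [-0.08, 0.0, -0.02]
183.0 [-0.12, 0.0, -0.02]
184.0 [-0.15, 0.0, -0.03]
185.0 [-0.19, 0.0, -0.04]
186.0 [-0.23, 0.0, -0.05]
187.0 [-0.27, 0.0, -0.07]
188.0 [-0.31, 0.0, -0.08]
189.0 [-0.35, 0.0, -0.09]
190.0 [-0.38, 0.0, -0.11]
[569.68062722  97.13120645] 52.8027777777778 [np.float64(181.51484089884394), np.float64(189.29825761872792)]
```

View pics/b1.png

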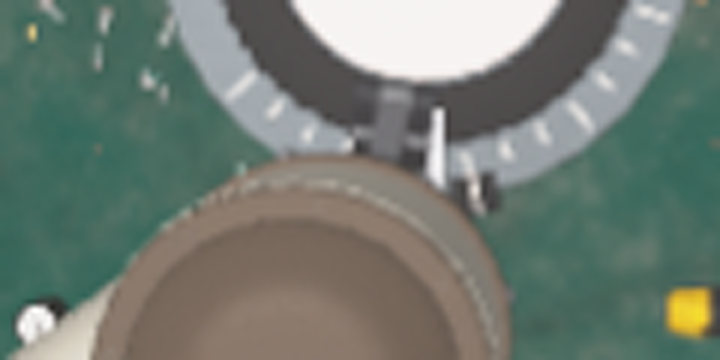

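Emit:
jog_arm(
  translation=[
    [-0.05, 0, -0.01],
    [-0.1, 0, -0.02],
    [-0.14, 0, -0.03],
    [-0.18, 0, -0.04],
    [-0.2, 0, -0.04],
    [-0.21, 0, -0.04],
    [-0.21, 0, -0.04],
  ],
  rot=[
    [0, 0, 0],
    [0, 0, 0],
    [0, 0, 0],
    [0, 0, 0],
    [0, 0, 0],
    [0, 0, 0],
    [0, 0, 0],
  ],
  gripper=[0, 0, 0, 0, 0, 0, 0],
)

```text
clock: 6.55
position: [458.1, 104.1, 50.0]
ee_rot: [0.543, 0.454, -0.453, -0.542]
contact_force: [1.1, 0.7, -0.2]
gripper_width: -0.3
```

```bash
cat > lev.py <<'E'
from meas import *
d,f,c,rad,polar=measure(); print(c,rad,arm.read_state()["position"].round(1))
th=np.radians(np.arange(170,205,.1)); dg=np.degrees(th)
for r0 in range(64,100,4):
    p=polar(np.arange(r0,r0+4,.5),th,42).mean((0,2)); p=cv2.GaussianBlur(p[None],(9,1),0)[0]
    i=p.argmax(); s=slice(max(i-25,0),i+26); h=(p[i]+np.percentile(p[s],10))/2; w=np.clip(p[s]-h,0,None); print(r0,int(p[i]),round((w*dg[s]).sum()/w.sum(),2),end=" | ")
print()
E
python3 lev.py
```

```text
[569.81580676  97.12434475] 52.74164635797867 [458.1 104.1  50. ]
64 118 177.52 | 68 132 170.46 | 72 121 185.96 | 76 175 198.52 | 80 217 198.52 | 84 179 198.8 | 88 163 196.89 | 92 138 181.89 | 96 140 184.16 |
```

```bash
python3 - <<'E'
from meas import *
d,f,c,rad,polar=measure()
a=f[205:245,270:340].clip(0,255).astype(np.uint8)[...,::-1]
k=cv2.resize(a,None,fx=8,fy=8,interpolation=cv2.INTER_CUBIC)
cv2.imwrite("pics/b2.png",k)
th=np.radians(np.arange(178,194,.5))
for r in(66,70,74,78,82,86): print(r,polar([r],th,42).mean(2)[0].astype(int))
E
```

```text
66 [117 117 117 117 116 116 116 114 110 107 102  94  86  80  74  70  70  71
  72  73  73  73  73  74  74  74  74  74  74  75  75  76]
70 [116 117 117 116 116 115 114 111 108 105 101  96  91  86  82  79  76  75
  73  70  69  68  68  69  71  73  74  75  76  77  77  77]
74 [117 117 117 117 115 114 111 109 106 105 107 111 116 121 125 127 128 128
 128 125 121 115 109 104 102 100  98  95  92  89  88  86]
78 [100 101 102 101  99  96  90  83  76  69  65  65  66  65  65  69  74  77
  85 101 113 127 145 156 165 172 171 168 167 165 163 162]
82 [122 120 119 117 114 113 108 105 101  95  90  84  76  64  61  73  94 120
 151 172 190 203 204 199 191 178 166 159 160 162 162 162]
86 [133 133 133 132 132 131 130 130 129 128 127 125 121 117 114 112 113 118
 127 134 138 136 130 127 128 128 129 132 136 138 140 144]
```

View pics/b2.png

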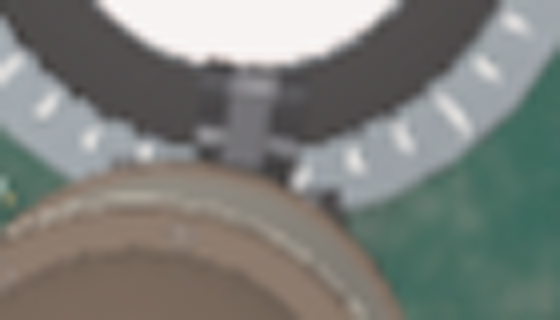

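Emit:
jog_arm(
  translation=[
    [0.3, 0, 0],
    [1.0, 0, 0],
    [1.9, 0, 0],
    [2.6, 0, 0],
    [3, 0, 0],
    [3, 0, 0],
  ],
  rot=[
    [0, 0, 0],
    [0, 0, 0],
    [0, 0, 0],
    [0, 0, 0],
    [0, 0, 0],
    [0, 0, 0],
  ],
  gripper=[0, 0, 0, 0, 0, 0],
)

```text
clock: 7.45
position: [485.1, 254.6, 49.8]
ee_rot: [0.542, 0.455, -0.454, -0.541]
contact_force: [-0.7, 0.2, -0.1]
gripper_width: -0.4
```

```bash
python3 lev.py; python3 - <<'E'
from meas import *
d,f,c,rad,polar=measure()
a=f[205:255,260:340].clip(0,255).astype(np.uint8)[...,::-1]
cv2.imwrite("pics/b3.png",cv2.resize(a,None,fx=8,fy=8,interpolation=cv2.INTER_CUBIC))
E
```

```text
[569.70434448  97.10490734] 52.8013888888889 [483.8 250.8  49.6]
64 246 186.61 | 68 247 186.15 | 72 243 185.87 | 76 240 185.99 | 80 243 186.44 | 84 244 185.99 | 88 243 185.52 | 92 241 186.03 | 96 245 186.29 |
```

View pics/b3.png

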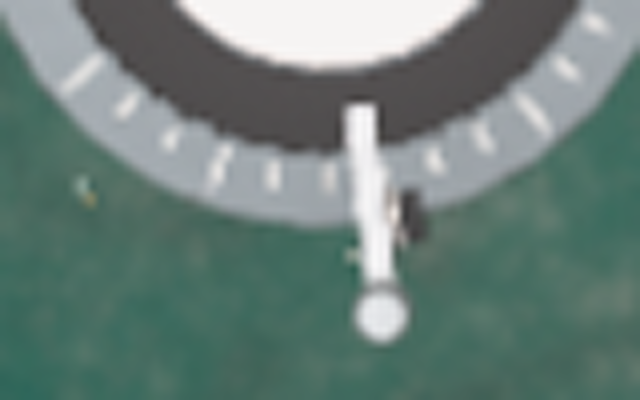

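Emit:
jog_arm(
  translation=[
    [-0.8, 0, 0],
    [-1.6, 0, 0],
    [-2.3, 0, -0.03],
    [-2.7, 0, -0.06],
    [-2.8, 0, -0.06],
    [-2.8, 0, -0.06],
  ],
  rot=[
    [0, 0, 0],
    [0, 0, 0],
    [0, 0, 0],
    [0, 0, 0],
    [0, 0, 0],
    [0, 0, 0],
  ],
  gripper=[0, 0, 0, 0, 0, 0],
)

```text
clock: 8.35
position: [462.2, 111.2, 50.4]
ee_rot: [0.544, 0.453, -0.453, -0.543]
contact_force: [-0.3, -0.1, -0.0]
gripper_width: 0.1
```

```bash
python3 - <<'E'
from h import *
s=arm.read_state();M=R.from_quat(s["ee_rot"]).as_matrix();p=s["position"];print(p,s["contact_force"],M.T@(np.array([458.9,98.1,50])-p)/50)
E
```

```text
[462.1695686  111.22342823  50.40749879] [-0.34291484 -0.14651279 -0.04769766] [-0.26995698  0.00830614  0.0169245 ]
```

Emit:
jog_arm(
  translation=[
    [-0.06, 0, 0],
    [-0.1, 0, 0.01],
    [-0.13, 0, 0.01],
    [-0.16, 0, 0.02],
    [-0.18, 0, 0.02],
    [-0.2, 0, 0.02],
    [-0.22, 0, 0.02],
    [-0.24, 0, 0.02],
    [-0.25, 0, 0.02],
    [-0.26, 0, 0.02],
    [-0.27, 0, 0.02],
    [-0.27, 0, 0.02],
  ],
  rot=[
    [0, 0, 0],
    [0, 0, 0],
    [0, 0, 0],
    [0, 0, 0],
    [0, 0, 0],
    [0, 0, 0],
    [0, 0, 0],
    [0, 0, 0],
    [0, 0, 0],
    [0, 0, 0],
    [0, 0, 0],
    [0, 0, 0],
  ],
  gripper=[0, 0, 0, 0, 0, 0, 0, 0, 0, 0, 0, 0],
)

```text
clock: 9.55
position: [458.9, 98.2, 50.6]
ee_rot: [0.544, 0.453, -0.452, -0.543]
contact_force: [0.9, 1.6, 1.5]
gripper_width: 0.0
```

Emit:
jog_arm(
  translation=[
    [0.2, 0, 0],
    [0.9, 0, 0],
    [1.7, 0, 0],
    [2.4, 0, 0],
    [2.9, 0, 0],
    [3, 0, 0],
    [3, 0, 0],
  ],
  rot=[
    [0, 0, 0],
    [0, 0, 0],
    [0, 0, 0],
    [0, 0, 0],
    [0, 0, 0],
    [0, 0, 0],
    [0, 0, 0],
  ],
  gripper=[0, 0, 0, 0, 0, 0, 0],
)

```text
clock: 10.25
position: [485.2, 245.9, 49.9]
ee_rot: [0.543, 0.452, -0.454, -0.543]
contact_force: [0.0, -0.3, -0.4]
gripper_width: 0.2
```

```bash
python3 lev.py; python3 lev.py; python3 - <<'E'
from meas import *
d,f,c,rad,polar=measure()
a=f[205:255,260:340].clip(0,255).astype(np.uint8)[...,::-1]
cv2.imwrite("pics/b4.png",cv2.resize(a,None,fx=8,fy=8,interpolation=cv2.INTER_CUBIC))
E
```

```text
[569.6815807   97.13359372] 52.81666666666665 [485.2 244.3  50.2]
64 242 188.45 | 68 244 189.5 | 72 246 188.96 | 76 239 188.84 | 80 243 189.28 | 84 244 188.76 | 88 241 188.89 | 92 246 189.18 | 96 246 188.78 | 
[569.70030146  97.1327173 ] 52.80833333333333 [485.8 244.6  50.6]
64 242 188.44 | 68 244 189.49 | 72 246 188.96 | 76 240 188.83 | 80 243 189.28 | 84 244 188.76 | 88 241 188.88 | 92 246 189.18 | 96 246 188.77 |
```

View pics/b4.png

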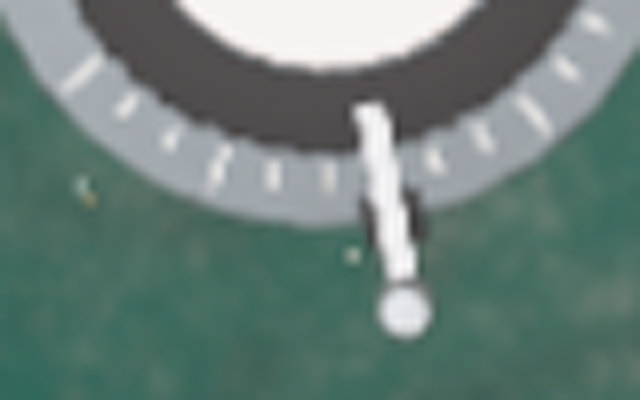

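```bash
python3 - <<'E'
from meas import *
d=optics.get_image("top"); f=d["frame"].astype(float); g=f.mean(2)
m=np.zeros(g.shape,np.uint8); sub=(g[150:177,340:370]>125).astype(np.uint8)
n,l,st,ce=cv2.connectedComponentsWithStats(sub,connectivity=4); i=l[13,14]; print(st[i],ce[i])
uv=ce[i]+[340,150]
for z in(40,50,60): print(z,plane(d,[uv],z).round(1), st[i][4]**.5*1.128/d["mtx"][0][0]*(918-z))
e=optics.get_image("side"); save(e,"s2.png")
print(find("top",d,"shutter_button"),find("side",e,"shutter_button"),find("side",e,"shutter_button_top"))
for z in(40,50,60): print(proj(e,[plane(d,[uv],z)[0]]))
P=plane(d,[uv],50)[0]; u,v=proj(e,[P])[0].astype(int)
a=e["frame"][v-25:v+35,u-30:u+60][...,::-1]; print(u,v); cv2.imwrite("pics/s2c.png",cv2.resize(a,None,fx=7,fy=7,interpolation=cv2.INTER_CUBIC))
s=arm.read_state();M=R.from_quat(s["ee_rot"]).as_matrix();p=s["position"];print(p,M.T@(np.array([P[0],P[1],130])-p)/50)
E
```

```text
[  8   7  13  13 130] [13.95384615 13.24615385]
40 [[617.7 -16.2  40. ]] 26.727809002713293
50 [[616.6 -15.3  50. ]] 26.423392043684668
60 [[615.5 -14.4  60. ]] 26.118975084656043
[(0.75, array([426.2, -17.8,   9.6])), (0.61, array([390.2, 115.8,   2.1]))] [(0.65, array([615.6,  -5.5,  50.3]))] []
[[289.89558322 197.91648155]]
[[290.06052177 194.61293918]]
[[290.22747176 191.27381143]]
290 194
[486.06407014 245.61759699  50.53227658] [-4.66071605 -1.58398988 -3.51224756]
```

View pics/s2c.png

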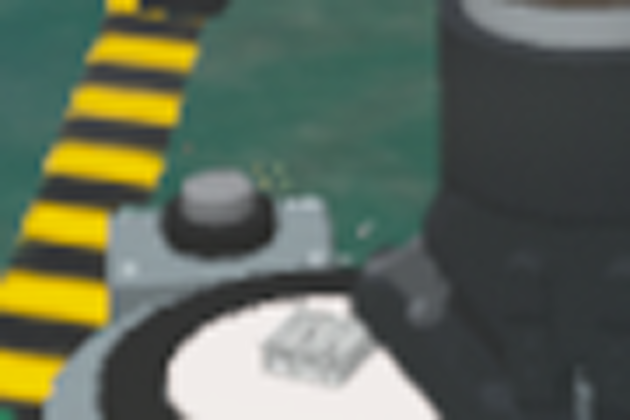

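Emit:
jog_arm(
  translation=[
    [0, -0.8, 0],
    [0, -1.6, 0],
    [-0.6, -1.8, -0.45],
    [-1.3, -1.8, -1.0],
    [-2.0, -1.8, -1.5],
    [-2.7, -1.8, -2.0],
    [-3.4, -1.8, -2.55],
    [-4.0, -1.8, -3.0],
    [-4.5, -1.7, -3.4],
    [-4.66, -1.6, -3.51],
    [-4.66, -1.6, -3.51],
    [-4.66, -1.6, -3.51],
  ],
  rot=[
    [0, 0, 0],
    [0, 0, 0],
    [0, 0, 0],
    [0, 0, 0],
    [0, 0, 0],
    [0, 0, 0],
    [0, 0, 0],
    [0, 0, 0],
    [0, 0, 0],
    [0, 0, 0],
    [0, 0, 0],
    [0, 0, 0],
  ],
  gripper=[0, 0, 0, 0, 0, 0, 0, 0, 0, 0, 0, 0],
)

```text
clock: 12.15
position: [615.9, -14.7, 130.5]
ee_rot: [0.543, 0.453, -0.453, -0.543]
contact_force: [-0.1, -1.1, -0.3]
gripper_width: 0.1
```

```bash
python3 - <<'E'
from meas import *
s=arm.read_state();M=R.from_quat(s["ee_rot"]).as_matrix();p=s["position"];print(s["clock"],p,s["contact_force"],M.T@(np.array([616.7,-15.4,58])-p)/50)
d,f,c,rad,polar=measure(); print(angles(polar))
E
```

```text
12.15 [615.91924676 -14.68243158 130.50381735] [-0.05225681 -1.07791045 -0.30268416] [-0.01054198  1.45008319 -0.0178557 ]
[np.float64(189.11930323827275), np.float64(189.16381034823894)]
```

Lever now reads 189.14° against the rider's 189.15°. Descending to just above the button.

Emit:
jog_arm(
  translation=[
    [-0.01, 0.6, -0.02],
    [-0.01, 1.1, -0.02],
    [-0.01, 1.4, -0.02],
    [-0.01, 1.5, -0.02],
    [-0.01, 1.54, -0.02],
    [-0.01, 1.58, -0.02],
    [-0.01, 1.6, -0.02],
  ],
  rot=[
    [0, 0, 0],
    [0, 0, 0],
    [0, 0, 0],
    [0, 0, 0],
    [0, 0, 0],
    [0, 0, 0],
    [0, 0, 0],
  ],
  gripper=[0, 0, 0, 0, 0, 0, 0],
)

```text
clock: 13.0
position: [617.8, -14.3, 52.2]
ee_rot: [0.544, 0.454, -0.452, -0.542]
contact_force: [-1.0, 0.5, -0.6]
gripper_width: 0.1
```

Emit:
jog_arm(
  translation=[
    [0, 0.03, 0],
    [0, 0.06, 0],
    [0, 0.08, 0],
    [0, 0.08, 0],
  ],
  rot=[
    [0, 0, 0],
    [0, 0, 0],
    [0, 0, 0],
    [0, 0, 0],
  ],
  gripper=[0, 0, 0, 0],
)

```text
clock: 13.4
position: [618.1, -14.3, 48.6]
ee_rot: [0.544, 0.454, -0.452, -0.542]
contact_force: [-1.4, 0.4, 2.8]
gripper_width: 0.5
```

Emit:
jog_arm(
  translation=[
    [0, 0.02, 0],
    [0, 0.04, 0],
    [0, 0.06, 0],
    [0, 0.06, 0],
  ],
  rot=[
    [0, 0, 0],
    [0, 0, 0],
    [0, 0, 0],
    [0, 0, 0],
  ],
  gripper=[0, 0, 0, 0],
)

```text
clock: 13.8
position: [618.1, -14.3, 46.1]
ee_rot: [0.544, 0.454, -0.452, -0.542]
contact_force: [-2.2, 0.4, 6.1]
gripper_width: -0.2
```

Emit:
jog_arm(
  translation=[
    [0, 0.02, 0],
    [0, 0.04, 0],
    [0, 0.05, 0],
    [0, 0.05, 0],
  ],
  rot=[
    [0, 0, 0],
    [0, 0, 0],
    [0, 0, 0],
    [0, 0, 0],
  ],
  gripper=[0, 0, 0, 0],
)

```text
clock: 14.2
position: [618.2, -14.3, 45.9]
ee_rot: [0.544, 0.455, -0.452, -0.541]
contact_force: [-5.7, 0.8, 14.5]
gripper_width: -0.0
```

Emit:
jog_arm(
  translation=[
    [0, -0.05, 0],
    [0, -0.05, 0],
  ],
  rot=[
    [0, 0, 0],
    [0, 0, 0],
  ],
  gripper=[0, 0],
)

```text
clock: 14.4
position: [618.5, -14.3, 49.1]
ee_rot: [0.544, 0.455, -0.452, -0.541]
contact_force: [-1.0, -0.0, 2.9]
gripper_width: 0.0
```

Emit:
jog_arm(
  translation=[
    [0, -0.03, 0],
    [0, -0.03, 0],
  ],
  rot=[
    [0, 0, 0],
    [0, 0, 0],
  ],
  gripper=[0, 0],
)

```text
clock: 14.6
position: [618.5, -14.3, 50.3]
ee_rot: [0.544, 0.455, -0.452, -0.541]
contact_force: [-1.5, 0.4, 2.3]
gripper_width: 0.0
```

Emit:
jog_arm(
  translation=[
    [0, -0.03, 0],
    [0, -0.03, 0],
  ],
  rot=[
    [0, 0, 0],
    [0, 0, 0],
  ],
  gripper=[0, 0],
)

```text
clock: 14.8
position: [618.5, -14.3, 51.5]
ee_rot: [0.544, 0.455, -0.452, -0.541]
contact_force: [-0.0, 0.6, 0.9]
gripper_width: 0.1
```

Emit:
jog_arm(
  translation=[
    [0, -0.03, 0],
    [0, -0.03, 0],
  ],
  rot=[
    [0, 0, 0],
    [0, 0, 0],
  ],
  gripper=[0, 0],
)

```text
clock: 15.0
position: [618.6, -14.2, 52.8]
ee_rot: [0.544, 0.455, -0.452, -0.541]
contact_force: [0.3, -0.2, -0.4]
gripper_width: -0.1
```

Emit:
jog_arm(
  translation=[
    [0, -0.5, 0],
    [0, -1.2, 0],
    [0, -2, 0],
    [0.3, -2.4, 0.3],
    [0.3, -2.4, 0.3],
  ],
  rot=[
    [0, 0, 0],
    [0, 0, 0],
    [0, 0, 0],
    [0, 0, 0],
    [0, 0, 0],
  ],
  gripper=[0, 0, 0, 0, 0],
)

```text
clock: 15.5
position: [607.1, 4.5, 176.6]
ee_rot: [0.545, 0.458, -0.45, -0.54]
contact_force: [1.5, 0.8, 0.6]
gripper_width: -0.2
```

```bash
python3 lev.py; python3 - <<'E'
from meas import *
d,f,c,rad,polar=measure(); print(angles(polar)); save(d,"end.png")
cv2.imwrite("pics/endc.png",cv2.resize(cv2.imread("pics/end.png")[110:300,150:430],None,fx=2.5,fy=2.5,interpolation=cv2.INTER_CUBIC))
E
```

```text
[570.47631988  97.24045177] 53.21894992666216 [605.2   3.1 171.6]
64 214 188.14 | 68 231 189.26 | 72 234 189.0 | 76 227 188.72 | 80 229 189.22 | 84 232 188.8 | 88 226 188.78 | 92 233 189.17 | 96 234 188.8 | 
[np.float64(188.93201697291352), np.float64(189.00695883330843)]
```

View pics/endc.png

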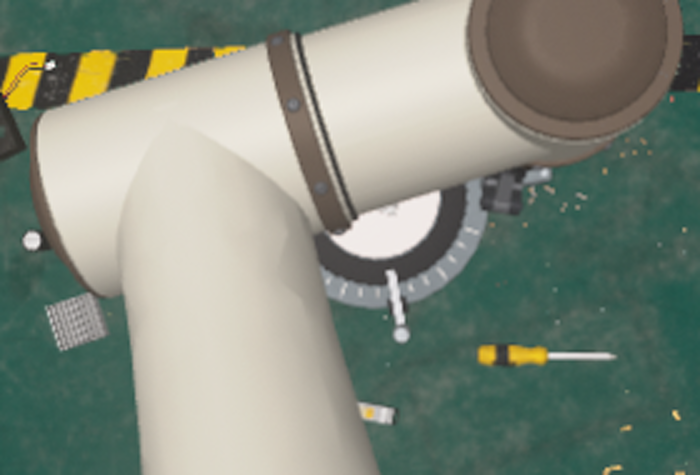

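The last picture shows the lever at crop px (397,300), still over the rider with black visible on both sides. The screwdriver is where it was and the tool is clear above the pod.

```bash
python3 -c "
from h import *
print(job_done())"
```

```text
the job is handed in; nothing more can be done
None
```

The polariser lever is set on the index rider and the shutter was then pressed once and released. The job was handed in at about 16 s on the robot's clock.

- **Lever:** I pushed the knob round its arc with the shut fingers, backed off to look, and made one small correcting push. The top camera read the lever at 189.0–189.15° against 189.15° for the rider, and about 189.0° after the shutter press. Readings along the bar scattered by about ±0.5°.
- **Shutter:** The button was pressed only after the ring was set. It met a hard stop at about 46 mm, reached with 14.5 N. On release the force dropped to zero at about 52 mm, so the button made its full 6 mm of travel and came up again.
- **Surroundings:** The tool ended about 120 mm above the button, touching nothing. The rider and screwdriver looked unmoved in the last picture. The arm hid most of the heat sink, the marker, the capacitor and the terminal strip there, so I did not re-check those; the tool passed above or clear of them.
- **Disagreements:** My first rider and axis fit failed from a bad starting guess, and I fixed it before any push. The networks' "lever_knob" and "lever_mark" reports landed on the ring, so I used my own image measurements instead.

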